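# Gather thumb nuts in one tote corner over the downdraft

### The arm

A 6-joint arm with a two-finger parallel gripper is mounted at the origin on the work surface. World frame = base frame: x ahead of the robot, y to its left, z up, the work surface at z = 0. Lengths are in m, angles in rad, forces in N, time in s.
With the tool pointing down it reaches from about 0.35 to 0.925 m from the base axis. Payload 6.4 kg.
Tool frame: the origin (TCP) lies between the finger pads; the fingertips stand 19 mm ahead of it and the grasp point (between the pads) is the TCP; x points along the fingers, z is the direction in which the jaws open and shut, and the axes are right-handed (so a half turn about x gives the same grasp; the last joint's range is limited). The gripper opens to 94 mm and grips with 3 to 60 N. Pads are 16 mm wide; open, the fingers measure 119 mm over their backs; the gripper's body (75 mm by 177 mm) begins 78 mm behind the grasp point.
Start: joints at [-1.445, 0.245, 1.558, -0, 1.339, -0.174], TCP at [0.192, -0.621, 0.224] pointing down, gripper open.
Joint ranges: [-3.13, 3.13], [-1.02, 2.26], [0.13, 2.54], [-0.95, 4.09], [0.21, 2.88], [-2.74, 2.74]. Speed limits (rad/s): [2.57, 2.57, 3.14, 3.14, 3.14, 3.14].

### API

Orientations are given as a unit quaternion [x, y, z, w].
In Python, from plant import read_state, grab_frame, camera_params, sign_off gives the robot as it stands. The module is installed in compiled form; this text tells all that it offers.
- The arm moves only by the tool move_arm, never from a script. Its argument "series" is a list of rows, each an object with "grip": the finger opening in m, from 0 to 0.094; "translation": the shift along the tool's x, y, z in m, a list of three; "dr": the turn, a rotation vector about the tool's x, y, z in rad, a list of three. A call has 1 to 12 rows; each row is the pose to reach, as a shift and turn from the pose commanded when the call began, along the tool's axes at that moment; what a row does not reach only later rows make up. A row lasts 1/12 s, in which the tool goes at most 41.7 mm and 7.16 degrees, less where a joint would pass 70% of its speed; a pose out of reach is approached as far as the arm can. A call with a gripper value outside its range is refused whole. The fingers move at their own pace and stop on an object; the grip force is fixed at half the most. Time passes only in rows, so rows that repeat a pose let the fingers close. It gives the time, the measured TCP pose, the force and the opening at its end, in the units of the state.
- read_state(): the state, without advancing time (a new reading comes with each control period).
- grab_frame(name): name is "side" or "top" or "wrist"; returns the picture (384x512x3 uint8, red, green, blue); there is no depth.
- camera_params(name): a dict with "fov_y" (degrees; the focal length in pixels is half the picture's height over the tangent of half this angle, whatever the lens; pixels are square), "cx", "cy" (the principal point, pixels), "pose" (4x4, takes a point from camera to world coordinates). Camera axes: x right, y up, looking along -z (the intrinsics and any distortion apply to the point x, -y, -z); pixel columns grow to the right and rows downward; lengths in m; the calibration is good to about 2 mm. A picture is of the moment at which its call begins: read the wrist's pose just before it. camera_params takes no time and is no camera call; for the wrist camera it gives the pose at the moment of the call.
- sign_off(): hands the job in, once; it reports no verdict.
The state is a dict: "t": time; "joint_positions": joint angles; "joint_vel": joint speeds; "joint_torque": joint torques, N m; "tool_pos": TCP position; "tool_rot": TCP orientation; "contact_force": force on the tool from outside, world axes, zero at the start; "moment": the same for the moment, N m; "opening": finger opening in m.
Only numpy, scipy, OpenCV 4.12 (cv2) and the standard library are available. Lean on these libraries where they do the work, as an engineer would, in place of code of your own. Each camera call takes 0.05 s, during which the arm holds its last target.

### The job

The four brass thumb nuts in the blue tote are to be dried in the downdraft. First turn the black valve handle counter-clockwise until its red end points at the green mark (60 degrees open) and leave it there; then pick up the tote by its white bar handle, hold it with its middle over the grille and its floor a hand's breadth (about 10 cm) above it, and tip it until all four nuts have slid into the yellow corner. Finish while still holding the tote tilted there, still and touching nothing but the gripper, with all the nuts in that corner; leave the bottle, the screwdriver and the lens cap where they are.

Things in the scene. Friction and masses are not known exactly. Their poses are not given: they have to be found in the camera images.
- valve (a joint): Opening of the downdraft valve in rad: 0 shut (red end pointing away from the grille, along the pipe), 1.047 (60 degrees) at the green mark, stop at 1.571. It grows as the handle turns counter-clockwise seen from above about a vertical axis. It turns stiffly (about 0.08 N m) and stays where it is left.
- valve_grip (a point): Middle of the valve handle, a black bar 64 long, 14 thick, 24 high, on the vertical turning axis, half-way up the bar (86 above the table, 30 above the white dial, 92 diameter). It turns with the handle: x axis along the bar to the red end, y across its thickness (pinch it so from above), z up. Dial marks: thin black at 0, 30, 90 degrees, broad green at 60.
- grille_mid (a point): Centre of the top face of the downdraft station, a fixed grey box 180 x 180 and 45 high with a black and steel grille on top; its x and y axes run along its sides, z up. A pipe leads from its +y side to the valve, whose axis stands 165 from the box's centre along +y. Pipe and valve reach 98 above the table at most (top of the handle).
- tote_handle (a point): Centre of the white bar handle of the blue open tote, 85 above the tote's underside, in its middle. The bar runs along the tote's y axis, 140 long, 14 thick (along x), 24 high, on an upright at each end (y = -68 and 68), open below; pinch it from above, fingers closing along x. Axes are the tote's: x along its 180 length, y along its 140 width, z up.
- tote_floor (a point): Middle of the top of the tote's floor, 81 below tote_handle; axes as there. Tote: outside 180 x 140, walls 40 high and 4 thick, floor 4 thick, slippery for the nuts (friction about 0.13 to 0.2), 0.2 to 0.35 kg, standing on the table.
- tote_corner (a point): Inner bottom corner of the tote marked yellow (on the walls and floor), at +x, +y: 86 along x and 66 along y from tote_floor, at floor height; axes as tote_handle.
- nut0_mid (a point): Loose brass thumb nut, collar 16 diameter and 6 high with an 11 diameter boss, 11 high in all, 12 g, flat on the tote's floor; this is its centre (5 above its underside).
- nut1_mid (a point): A second such nut in the tote.
- nut2_mid (a point): A third such nut in the tote.
- nut3_mid (a point): A fourth such nut in the tote.
- bottle: Bystander: white bottle with orange cap, 52 diameter, 110 high, upright; origin in its underside.
- driver: Bystander: screwdriver 160 long with green handle, lying on the table; origin under its middle, x axis along it towards the tip.
- cap: Bystander: black lens cap 56 diameter, 16 high; origin in its underside.
Things that resemble listed ones, but are neither listed nor needed, are in the scene too. Of the things that look like the part that bears tote_handle, the largest one is meant.

How it is judged:
On the way, in this order (a step that is already met when the one before it is completed fails the run):
1. the valve handle stands at the green mark (60 degrees open, within 7 degrees) and is let go (value of joint valve between 0.925 and 1.169 rad and contact force between the fingers and valve below 0.2 N), for 0.2 s.
2. the tote is lifted by the gripper, well clear of the table (height (world z) of tote_floor above 0.07 m and contact force between the fingers and tote above 1 N), for 0.2 s.
At the end, for the whole second after the job is handed in: Valve within 7 deg of 60; gripper holds the tote still, clear of the station, floor middle within 70 mm sideways of the grille centre and 60-180 mm above it; tote x and y axes both dip over 6 deg, tilt under 54 deg; all four nut centres within 65 mm of the yellow inner corner (value of joint valve between 0.925 and 1.169 rad and horizontal distance between tote_floor and grille_mid below 0.07 m and height (world z) of tote_floor between 0.105 and 0.225 m and angle between tote_floor's own x axis and vertical above 1.68 rad and angle between tote_floor's own y axis and vertical above 1.68 rad and angle between tote_floor's own z axis and vertical below 0.95 rad and distance between each of nut0_mid, nut1_mid, nut2_mid, nut3_mid and tote_corner below 0.065 m and contact force between the fingers and tote above 1 N and contact force between tote and station below 0.2 N and linear speed of tote below 0.02 m/s); the arm keeps its last pose, push and grip.
It fails at once if the bottle is moved by more than 30 mm (distance of bottle from where it was at the start of the episode above 0.03 m).
It fails at once if the screwdriver is moved by more than 30 mm (distance of driver from where it was at the start of the episode above 0.03 m).
It fails at once if the lens cap is moved by more than 30 mm (distance of cap from where it was at the start of the episode above 0.03 m).
It also fails if it takes over 64 s, if anything falls off the work surface, if the arm or the gripper's body presses on something with over 40 N, if the wrist force passes 120 N, or if a joint passes its speed limit or range.

## Working session

There is one attempt and no reset: what is moved stays moved. The work goes in short steps, Python scripts to look and compute and a tool call to move; the robot and the scene stay as the last step left them, time stands still between calls to the robot, and variables do not carry over. Pictures are saved under pics/ and viewed, and the job is handed in when it is done.

Besides the shell and the picture viewer there is one more tool, called after "Call:" as name(argument=value, ...) on one line, values as JSON. move_arm: Moves the arm, as the interface text tells. Its arguments: {"type":"object","properties":{"series":{"type":"array","items":{"type":"object","properties":{"grip":{"type":"number"},"translation":{"type":"array","items":{"type":"number"}},"dr":{"type":"array","items":{"type":"number"}}}}}},"required":["series"]}

```bash
mkdir -p pics; python3 - <<'E'
from plant import *
import cv2,numpy as np
s=read_state();print({k:np.round(v,3).tolist() for k,v in s.items()})
for n in ["side","top","wrist"]:
    p=camera_params(n);print(n,{k:np.round(v,4).tolist() if k=="pose" else v for k,v in p.items()})
    f=grab_frame(n);cv2.imwrite(f"pics/{n}0.png",f[:,:,::-1])
E
```

```text
{'t': 0.0, 'joint_positions': [-1.445, 0.246, 1.559, 0.0, 1.339, -0.174], 'joint_vel': [-0.0, -0.001, 0.0, 0.0, -0.003, -0.001], 'joint_torque': [0.0, -41.585, -31.46, 0.068, 0.033, -0.0], 'tool_pos': [0.192, -0.62, 0.223], 'tool_rot': [0.42, 0.57, -0.419, 0.569], 'contact_force': [-0.693, 0.107, 0.608], 'moment': [0.028, 0.013, 0.003], 'opening': 0.094}
side {'fov_y': 48.71964195643248, 'cx': 258.5575786311335, 'cy': 191.28775809617005, 'pose': [[-0.7156, 0.4298, -0.5506, -0.0767], [-0.6984, -0.4325, 0.5702, 0.5775], [0.0069, 0.7926, 0.6097, 0.7604], [0.0, 0.0, 0.0, 1.0]]}
top {'fov_y': 54.87451572189624, 'cx': 254.48573044485042, 'cy': 188.45488106286265, 'pose': [[0.0019, 0.9851, -0.1722, 0.3721], [-0.9999, 0.0045, 0.0143, -0.0267], [0.0149, 0.1721, 0.985, 0.9815], [0.0, 0.0, 0.0, 1.0]]}
wrist {'fov_y': 66.72341223063881, 'cx': 252.85906194058248, 'cy': 193.39500547500907, 'pose': [[0.296, 0.9217, 0.2508, 0.2652], [-0.9552, 0.286, 0.0762, -0.5984], [-0.0015, -0.2621, 0.965, 0.3831], [0.0, 0.0, 0.0, 1.0]]}
```

View pics/side0.png

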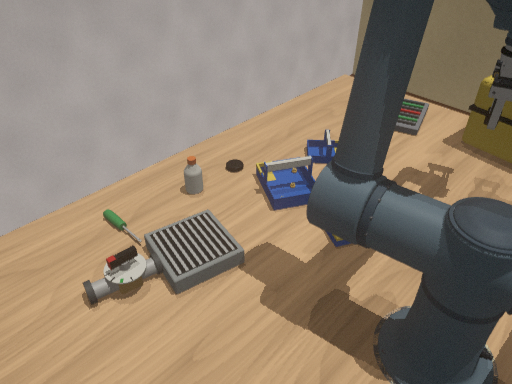

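View pics/top0.png

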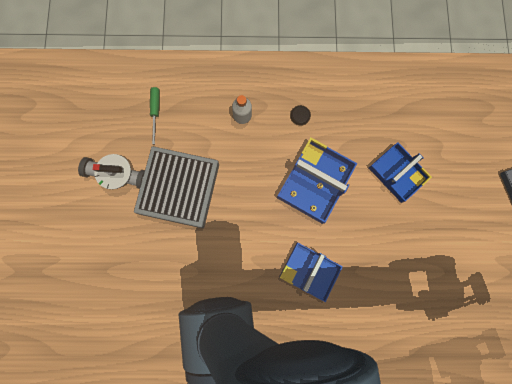

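View pics/wrist0.png

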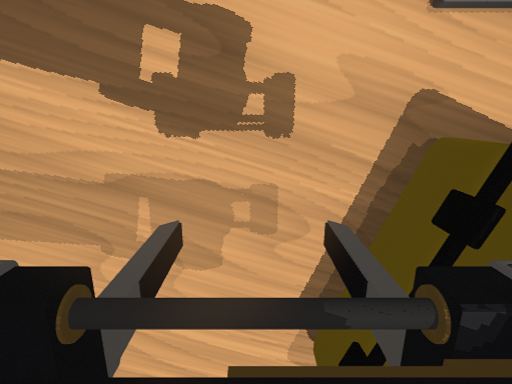

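The top view shows three totes: a large one at about (316,180), and small ones at (398,172) and (311,271). The large one is meant. I'll enlarge it and the valve to confirm.

```bash
python3 - <<'E'
import cv2
f=cv2.imread("pics/top0.png")
def crop(x,y,w,h,k,n): cv2.imwrite(n,cv2.resize(f[y:y+h,x:x+w],None,fx=k,fy=k,interpolation=cv2.INTER_CUBIC))
crop(265,125,100,110,5,"pics/c_tote.png")
crop(70,135,155,100,5,"pics/c_valve.png")
E
```

```text
(no output)
```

View pics/c_tote.png

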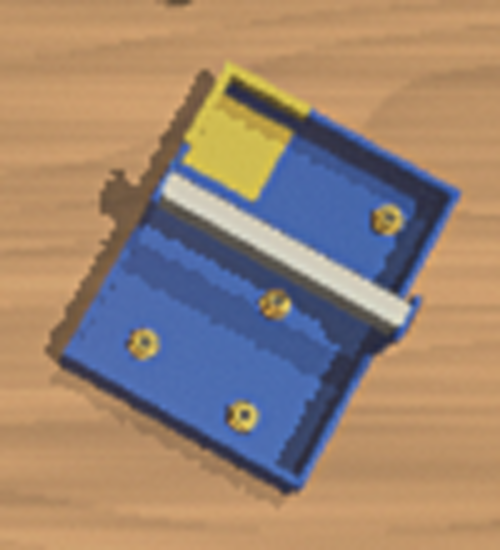

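View pics/c_valve.png

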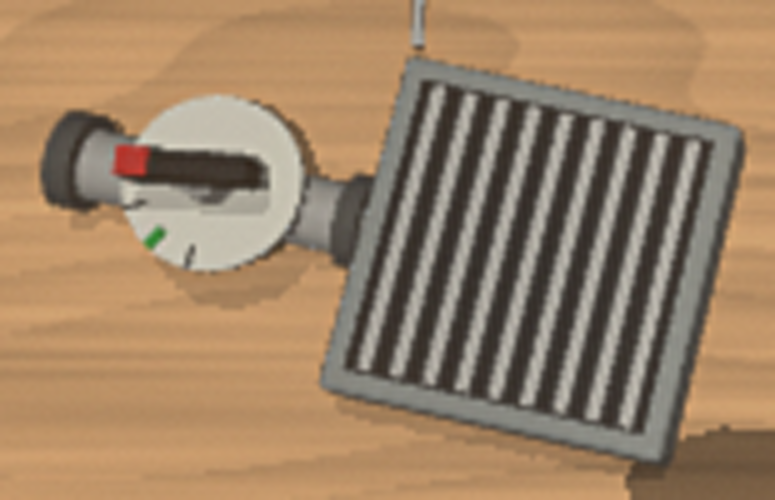

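```bash
cat > h.py <<'E'
import numpy as np,cv2
from plant import *
from scipy.spatial.transform import Rotation as R
def K(p): 
    f=192/np.tan(np.radians(p["fov_y"])/2); return f,p["cx"],p["cy"]
def back(name,uv,z,p=None):
    p=p or camera_params(name); f,cx,cy=K(p); T=np.array(p["pose"])
    d=T[:3,:3]@np.array([(uv[0]-cx)/f,-(uv[1]-cy)/f,-1]); o=T[:3,3]
    return o+d*(z-o[2])/d[2]
def proj(name,P,p=None):
    p=p or camera_params(name); f,cx,cy=K(p); T=np.array(p["pose"])
    c=(np.atleast_2d(P)-T[:3,3])@T[:3,:3]
    return np.c_[cx+f*c[:,0]/-c[:,2], cy-f*c[:,1]/-c[:,2]]
E
python3 - <<'E'
from h import *
def rep(n,pts,z,off):
    W=np.array([back("top",(u/5+off[0]-.4,v/5+off[1]-.4),z) for u,v in pts]);print(n,W.round(4).tolist(),"mid",W.mean(0).round(4),"sides",np.linalg.norm(W-np.roll(W,-1,0),axis=1).round(4))
    return W
v=(70,135);t=(265,125)
S=rep("station",[(410,60),(742,130),(668,462),(322,388)],.045,v)
rep("dial",[(122,185),(215,95),(303,180),(212,271)],.056,v)
rep("handle",[(116,160),(268,170)],.098,v)
rep("green",[(154,238)],.056,v);rep("90",[(190,257)],.056,v);rep("30",[(135,204)],.056,v)
T=rep("tote",[(232,63),(462,190),(298,490),(62,358)],.04,t)
rep("bar",[(172,183),(408,313)],.097,t)
for q in (388,219),(275,303),(143,344),(242,417):rep("nut",[q],.015,t)
print("ang tote x",[np.degrees(np.arctan2(*(T[i]-T[j])[1::-1])) for i,j in((0,3),(1,2))],"y->x",[np.degrees(np.arctan2(*(T[i]-T[j])[1::-1]))-90 for i,j in((0,1),(3,2))])
print("station y", [np.degrees(np.arctan2(*(S[i]-S[j])[1::-1])) for i,j in((0,1),(3,2),(0,3),(1,2))])
f=cv2.imread("pics/top0.png")
E
```

```text
station [[0.6456, 0.2286, 0.045], [0.6089, 0.0547, 0.045], [0.4366, 0.0887, 0.045], [0.4734, 0.2644, 0.045]] mid [0.5411 0.1591 0.045 ] sides [0.1777 0.1756 0.1795 0.1758]
dial [[0.5756, 0.3682, 0.056], [0.6231, 0.3244, 0.056], [0.5787, 0.2767, 0.056], [0.5314, 0.3197, 0.056]] mid [0.5772 0.3223 0.056 ] sides [0.0647 0.0651 0.0639 0.0657]
handle [[0.5788, 0.3542, 0.098], [0.5742, 0.2802, 0.098]] mid [0.5765 0.3172 0.098 ] sides [0.0741 0.0741]
green [[0.5482, 0.35, 0.056]] mid [0.5482 0.35   0.056 ] sides [0.]
90 [[0.5385, 0.3312, 0.056]] mid [0.5385 0.3312 0.056 ] sides [0.]
30 [[0.5657, 0.3609, 0.056]] mid [0.5657 0.3609 0.056 ] sides [0.]
tote [[0.6755, -0.1903, 0.04], [0.6069, -0.3097, 0.04], [0.4491, -0.2185, 0.04], [0.5167, -0.0985, 0.04]] mid [ 0.562  -0.2043  0.04  ] sides [0.1378 0.1823 0.1377 0.1834]
bar [[0.5954, -0.1492, 0.097], [0.5308, -0.2633, 0.097]] mid [ 0.5631 -0.2063  0.097 ] sides [0.1311 0.1311]
nut [[0.5969, -0.2766, 0.015]] mid [ 0.5969 -0.2766  0.015 ] sides [0.]
nut [[0.5507, -0.2143, 0.015]] mid [ 0.5507 -0.2143  0.015 ] sides [0.]
nut [[0.5282, -0.1435, 0.015]] mid [ 0.5282 -0.1435  0.015 ] sides [0.]
nut [[0.4895, -0.1951, 0.015]] mid [ 0.4895 -0.1951  0.015 ] sides [0.]
ang tote x [np.float64(-30.00435640330501), np.float64(-30.04187626362983)] y->x [np.float64(-29.87461458341953), np.float64(-29.408145041955734)]
station y [np.float64(78.10807366454178), np.float64(78.16791976547802), np.float64(-11.753724247467892), np.float64(-11.157674062501771)]
```

```bash
cat >> h.py <<'E'
def tool(s=None):
    s=s or read_state(); return np.array(s["tool_pos"]),R.from_quat(s["tool_rot"])
def delta(tgt,zyaw=None,s=None,quiet=False):
    """shift in tool axes & turn vector to go to tgt pos, tool down w/ z axis yaw (deg)"""
    p,r=tool(s); d=r.inv().apply(np.array(tgt)-p)
    dr=np.zeros(3)
    if zyaw is not None:
        z=np.array([np.cos(np.radians(zyaw)),np.sin(np.radians(zyaw)),0]);x=np.array([0,0,-1.]);
        M=np.c_[x,np.cross(z,x),z]; dr=(r.inv()*R.from_matrix(M)).as_rotvec()
    print("zyaw now",np.degrees(np.arctan2(*r.as_matrix()[1::-1,2])).round(2),"tool x",r.as_matrix()[:,0].round(3))
    print("translation",d.round(4).tolist(),"dr",dr.round(4).tolist()); return d,dr
E
python3 - <<'E'
from h import *
for a in(-8,172):delta([.576,.3215,.2],a)
for n,q,z in(("bottle base",(243,121),0),("cap",(300,116),.0),("drv",(154,145),0),("drv",(155,90),0.01)):print(n,back("top",q,z).round(3))
E
```

```text
zyaw now -72.82 tool x [-0.     0.001 -1.   ]
translation [0.0249, 0.6452, -0.7866] dr [-1.1314, -0.0011, -0.001]
zyaw now -72.82 tool x [-0.     0.001 -1.   ]
translation [0.0249, 0.6452, -0.7866] dr [2.0102, -0.0011, 0.0013]
bottle base [ 0.734 -0.009  0.   ]
cap [ 0.75  -0.168  0.   ]
drv [0.663 0.235 0.   ]
drv [0.819 0.237 0.01 ]
```

Call:
move_arm(series=[{"grip": 0.094,"translation": [-0.04,0.42,-0.31],"dr": [-0.6,0,0]},{"grip": 0.094,"translation": [-0.04,0.42,-0.31],"dr": [-0.6,0,0]},{"grip": 0.094,"translation": [-0.04,0.42,-0.31],"dr": [-0.6,0,0]},{"grip": 0.094,"translation": [-0.04,0.42,-0.31],"dr": [-0.6,0,0]},{"grip": 0.094,"translation": [-0.04,0.42,-0.31],"dr": [-0.6,0,0]},{"grip": 0.094,"translation": [-0.04,0.42,-0.31],"dr": [-0.6,0,0]},{"grip": 0.094,"translation": [-0.04,0.42,-0.31],"dr": [-0.6,0,0]},{"grip": 0.094,"translation": [-0.04,0.42,-0.31],"dr": [-0.6,0,0]},{"grip": 0.094,"translation": [-0.04,0.42,-0.31],"dr": [-0.6,0,0]},{"grip": 0.094,"translation": [-0.04,0.42,-0.31],"dr": [-0.6,0,0]},{"grip": 0.094,"translation": [-0.04,0.42,-0.31],"dr": [-0.6,0,0]},{"grip": 0.094,"translation": [-0.04,0.42,-0.31],"dr": [-0.6,0,0]}])

```text
t: 1.15
tool_pos: [0.4885, -0.2177, 0.2627]
tool_rot: [0.233, 0.668, -0.233, 0.668]
contact_force: [0.5, -0.6, -0.6]
opening: 0.0938
```

```bash
python3 - <<'E'
from h import *
delta([.56,.315,.27],-8)
E
```

```text
zyaw now -38.45 tool x [-0.  0. -1.]
translation [-0.0073, 0.4617, -0.2752] dr [-0.5315, -0.0, -0.0]
```

Call:
move_arm(series=[{"grip": 0.094,"translation": [-0.01,0.46,-0.27],"dr": [-0.53,0,0]},{"grip": 0.094,"translation": [-0.01,0.46,-0.27],"dr": [-0.53,0,0]},{"grip": 0.094,"translation": [-0.01,0.46,-0.27],"dr": [-0.53,0,0]},{"grip": 0.094,"translation": [-0.01,0.46,-0.27],"dr": [-0.53,0,0]},{"grip": 0.094,"translation": [-0.01,0.46,-0.27],"dr": [-0.53,0,0]},{"grip": 0.094,"translation": [-0.01,0.46,-0.27],"dr": [-0.53,0,0]},{"grip": 0.094,"translation": [-0.01,0.46,-0.27],"dr": [-0.53,0,0]},{"grip": 0.094,"translation": [-0.01,0.46,-0.27],"dr": [-0.53,0,0]},{"grip": 0.094,"translation": [-0.01,0.46,-0.27],"dr": [-0.53,0,0]},{"grip": 0.094,"translation": [-0.01,0.46,-0.27],"dr": [-0.53,0,0]},{"grip": 0.094,"translation": [-0.01,0.46,-0.27],"dr": [-0.53,0,0]},{"grip": 0.094,"translation": [-0.01,0.46,-0.27],"dr": [-0.53,0,0]}])

```text
t: 2.15
tool_pos: [0.5573, 0.2775, 0.2717]
tool_rot: [0.05, 0.705, -0.05, 0.705]
contact_force: [0.6, -0.3, -0.5]
opening: 0.094
```

```bash
python3 - <<'E'
from h import *
import json
delta([.576,.3215,.09],-8)
p=camera_params("wrist");f=grab_frame("wrist");cv2.imwrite("pics/w1.png",f[:,:,::-1])
json.dump({k:np.array(v).tolist() for k,v in p.items()},open("w1.json","w"))
E
```

```text
zyaw now -8.06 tool x [-0. -0. -1.]
translation [0.1817, 0.0463, 0.0124] dr [-0.0011, -0.0004, 0.0003]
```

View pics/w1.png

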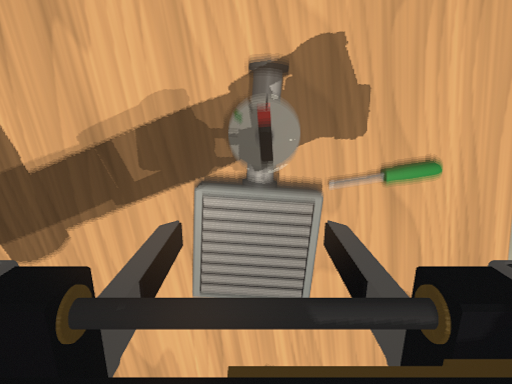

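The wrist view is motion-blurred. The dial is at about (264,132), with the handle running up to its red end at (264,112). I'll take another now that the arm has settled.

```bash
python3 - <<'E'
from h import *
import json
delta([.576,.3215,.09],-8)
p=camera_params("wrist");f=grab_frame("wrist")
json.dump({k:np.array(v).tolist() for k,v in p.items()},open("w1.json","w"))
c=f[50:200,190:340,::-1]
cv2.imwrite("pics/w2c.png",cv2.resize(c,None,fx=4,fy=4,interpolation=cv2.INTER_CUBIC))
E
```

```text
zyaw now -7.77 tool x [-0.     0.004 -1.   ]
translation [0.1817, 0.0396, 0.0138] dr [0.0039, -0.0007, -0.0039]
```

View pics/w2c.png

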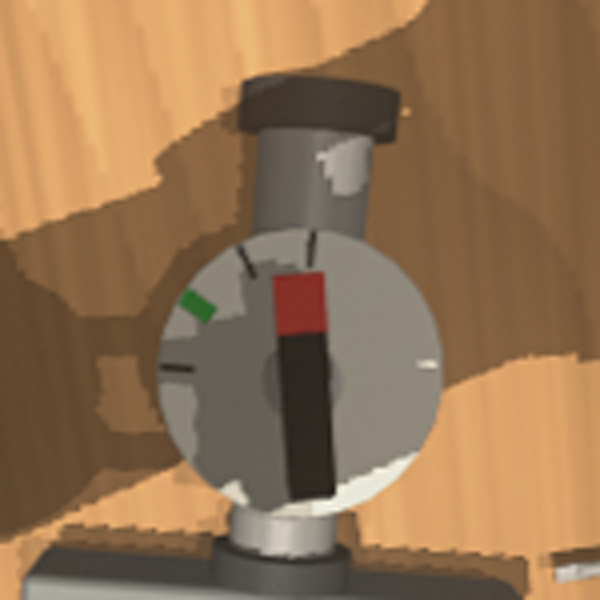

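```bash
python3 - <<'E'
from h import *
import json
p=json.load(open("w1.json"))
b=lambda u,v,z:back("w",(u/4+190-.4,v/4+50-.4),z,p)
a,c=b(299,273,.098),b(312,498,.098);d=a-c
print(a,c,(a+c)/2,np.linalg.norm(d),"handle yaw",np.degrees(np.arctan2(d[1],d[0])))
m=[b(*q,.056) for q in((159,370),(300,229),(442,370),(300,517))];M=np.mean(m,0);print("dial",M, np.linalg.norm(m[0]-m[2]),np.linalg.norm(m[1]-m[3]))
for n,q in(("0",(312,248)),("30",(247,261)),("60",(197,305)),("90",(176,368))):
  w=b(*q,.056)-M;print(n,np.degrees(np.arctan2(w[1],w[0])))
E
```

```text
[0.57986483 0.35380348 0.098     ] [0.57572343 0.29044621 0.098     ] [0.57779413 0.32212485 0.098     ] 0.06349247953880063 handle yaw 86.26013170996906
dial [0.57791975 0.32235043 0.056     ] 0.09005382802077666 0.09082468327788723
0 77.46419844724063
30 108.25727996233373
60 139.051700835078
90 169.62882264208557
```

```bash
python3 - <<'E'
from h import *
delta([.578,.322,.088],-3.7)
E
```

```text
zyaw now -7.73 tool x [-0.001  0.001 -1.   ]
translation [0.1834, 0.0442, 0.0153] dr [-0.0704, -0.0009, -0.0009]
```

Call:
move_arm(series=[{"grip": 0.06,"translation": [0.03,0.044,0.015],"dr": [-0.07,0,0]},{"grip": 0.06,"translation": [0.07,0.044,0.015],"dr": [-0.07,0,0]},{"grip": 0.06,"translation": [0.1,0.044,0.015],"dr": [-0.07,0,0]},{"grip": 0.06,"translation": [0.12,0.044,0.015],"dr": [-0.07,0,0]},{"grip": 0.06,"translation": [0.13,0.044,0.015],"dr": [-0.07,0,0]},{"grip": 0.06,"translation": [0.13,0.044,0.015],"dr": [-0.07,0,0]}])

```text
t: 2.75
tool_pos: [0.577, 0.3155, 0.1388]
tool_rot: [0.025, 0.709, -0.026, 0.705]
contact_force: [0.1, 0.6, 0.3]
opening: 0.0609
```

```bash
python3 - <<'E'
from h import *
f=grab_frame("wrist")
cv2.imwrite("pics/w3.png",f[:,:,::-1])
delta([.578,.322,.088],-3.7)
E
```

```text
zyaw now -4.11 tool x [-0.001 -0.001 -1.   ]
translation [0.0535, 0.006, -0.0008] dr [-0.0071, -0.0014, 0.0007]
```

View pics/w3.png

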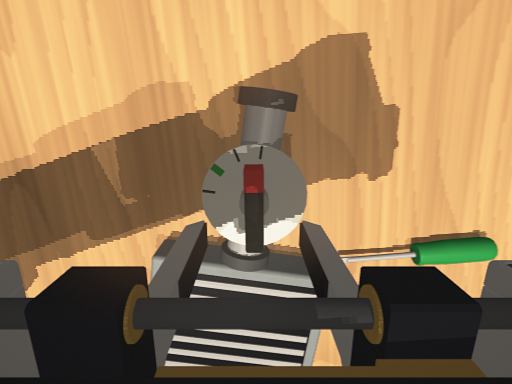

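The handle at (254,205) stands upright and midway between the fingers at (190,250) and (318,250), so it is aligned. I'll descend and close.

Call:
move_arm(series=[{"grip": 0.06,"translation": [0.025,0.006,0],"dr": [-0.007,0,0]},{"grip": 0.06,"translation": [0.045,0.006,0],"dr": [-0.007,0,0]},{"grip": 0.06,"translation": [0.052,0.006,0],"dr": [-0.007,0,0]},{"grip": 0.06,"translation": [0.052,0.006,0],"dr": [-0.007,0,0]},{"grip": 0.0,"translation": [0.052,0.006,0],"dr": [-0.007,0,0]},{"grip": 0.0,"translation": [0.052,0.006,0],"dr": [-0.007,0,0]},{"grip": 0.0,"translation": [0.052,0.006,0],"dr": [-0.007,0,0]},{"grip": 0.0,"translation": [0.052,0.006,0],"dr": [-0.007,0,0]},{"grip": 0.0,"translation": [0.052,0.006,0],"dr": [-0.007,0,0]},{"grip": 0.0,"translation": [0.052,0.006,0],"dr": [-0.007,0,0]}])

```text
t: 3.63
tool_pos: [0.578, 0.3229, 0.0905]
tool_rot: [0.023, 0.708, -0.023, 0.706]
contact_force: [-10.3, 1.4, 8.9]
opening: 0.0234
```

```bash
python3 - <<'E'
from h import *
print(read_state()["opening"],read_state()["tool_pos"])
delta([.578,.322,.088],-4+52)
E
```

```text
0.023381738443281876 [0.57797986 0.32294101 0.09045718]
zyaw now -3.68 tool x [-0.003  0.    -1.   ]
translation [0.0025, -0.0009, 0.0001] dr [-0.9021, -0.0032, -0.0015]
```

Call:
move_arm(series=[{"grip": 0.0,"translation": [0,0,0],"dr": [0,0,0]},{"grip": 0.0,"translation": [0,0,0],"dr": [0,0,0]},{"grip": 0.0,"translation": [0,0,0],"dr": [0,0,0]},{"grip": 0.0,"translation": [0,0,0],"dr": [0,0,0]}])

```text
t: 3.97
tool_pos: [0.5779, 0.323, 0.0906]
tool_rot: [0.022, 0.708, -0.023, 0.706]
contact_force: [-5.5, -0.0, 5.2]
opening: 0.0223
```

```bash
python3 - <<'E'
from h import *
f=grab_frame("wrist");g=grab_frame("side");h=grab_frame("top")
cv2.imwrite("pics/w4.png",f[:,:,::-1])
r=lambda a,k:cv2.resize(a,None,fx=k,fy=k,interpolation=cv2.INTER_CUBIC)
cv2.imwrite("pics/s4.png",np.hstack([r(g[200:310,60:190],3),r(h[125:235,60:190],3)])[:,:,::-1])
s=read_state();print(s["opening"],s["contact_force"],s["moment"])
E
```

```text
0.02234671340191517 [-5.10158213 -0.45242498  5.58698281] [-0.14271696  1.06938025  0.02332852]
```

View pics/w4.png

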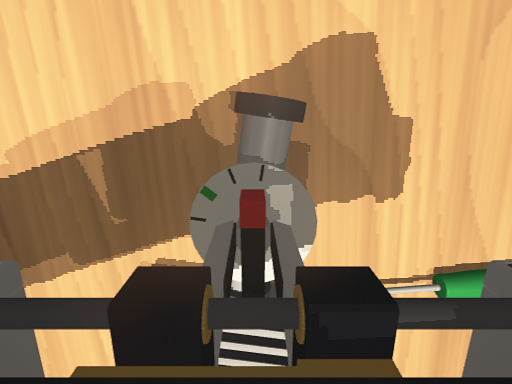

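View pics/s4.png

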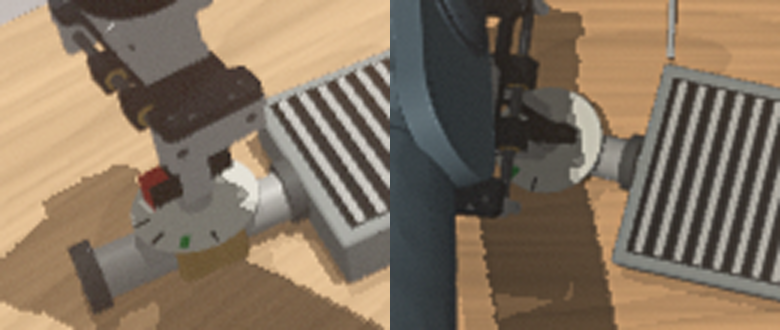

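The fingers stopped at 22 mm instead of 14. The round hub under the bar, about 25 mm wide, is blocking the fingertips at z≈0.071. I'll open, raise by 10 mm and close again.

Call:
move_arm(series=[{"grip": 0.04,"translation": [0,0,0],"dr": [0,0,0]},{"grip": 0.04,"translation": [0,0,0],"dr": [0,0,0]},{"grip": 0.04,"translation": [-0.01,0,0],"dr": [0,0,0]},{"grip": 0.04,"translation": [-0.01,0,0],"dr": [0,0,0]},{"grip": 0.0,"translation": [-0.01,0,0],"dr": [0,0,0]},{"grip": 0.0,"translation": [-0.01,0,0],"dr": [0,0,0]},{"grip": 0.0,"translation": [-0.01,0,0],"dr": [0,0,0]},{"grip": 0.0,"translation": [-0.01,0,0],"dr": [0,0,0]},{"grip": 0.0,"translation": [-0.01,0,0],"dr": [0,0,0]},{"grip": 0.0,"translation": [-0.01,0,0],"dr": [0,0,0]}])

```text
t: 4.95
tool_pos: [0.5778, 0.3227, 0.0997]
tool_rot: [0.022, 0.708, -0.023, 0.706]
contact_force: [-4.7, -0.0, 3.3]
opening: 0.0139
```

Call:
move_arm(series=[{"grip": 0.0,"translation": [0,0,0],"dr": [-0.09,0,0]},{"grip": 0.0,"translation": [0,0,0],"dr": [-0.19,0,0]},{"grip": 0.0,"translation": [0,0,0],"dr": [-0.29,0,0]},{"grip": 0.0,"translation": [0,0,0],"dr": [-0.39,0,0]},{"grip": 0.0,"translation": [0,0,0],"dr": [-0.49,0,0]},{"grip": 0.0,"translation": [0,0,0],"dr": [-0.59,0,0]},{"grip": 0.0,"translation": [0,0,0],"dr": [-0.69,0,0]},{"grip": 0.0,"translation": [0,0,0],"dr": [-0.79,0,0]},{"grip": 0.0,"translation": [0,0,0],"dr": [-0.87,0,0]},{"grip": 0.0,"translation": [0,0,0],"dr": [-0.915,0,0]},{"grip": 0.0,"translation": [0,0,0],"dr": [-0.915,0,0]},{"grip": 0.0,"translation": [0,0,0],"dr": [-0.915,0,0]}])

```text
t: 5.95
tool_pos: [0.5773, 0.3225, 0.0997]
tool_rot: [-0.292, 0.646, 0.292, 0.642]
contact_force: [-7.7, -1.8, 4.3]
opening: 0.0139
```

```bash
python3 - <<'E'
from h import *
print(read_state()["opening"],read_state()["tool_pos"],read_state()["joint_positions"])
delta([.578,.322,.088],48.5)
E
```

```text
0.013865003040592105 [0.57729601 0.32249718 0.09971713] [ 3.38248186e-01  4.02624362e-01  1.60163361e+00  2.38424921e-04
  1.14224603e+00 -5.13395223e-01]
zyaw now 48.79 tool x [-0.005 -0.001 -1.   ]
translation [0.0117, -0.0009, 0.0001] dr [0.0051, -0.0042, -0.0026]
```

Call:
move_arm(series=[{"grip": 0.05,"translation": [0,0,0],"dr": [0,0,0]},{"grip": 0.05,"translation": [0,0,0],"dr": [0,0,0]},{"grip": 0.05,"translation": [0,0,0],"dr": [0,0,0]},{"grip": 0.05,"translation": [-0.03,0,0],"dr": [0,0,0]},{"grip": 0.06,"translation": [-0.07,0,0],"dr": [0,0,0]},{"grip": 0.06,"translation": [-0.11,0,0],"dr": [0,0,0]},{"grip": 0.06,"translation": [-0.15,0,0],"dr": [0,0,0]},{"grip": 0.06,"translation": [-0.17,0,0],"dr": [0,0,0]},{"grip": 0.06,"translation": [-0.17,0,0],"dr": [0,0,0]}])

```text
t: 6.7
tool_pos: [0.5821, 0.3237, 0.2778]
tool_rot: [-0.292, 0.64, 0.291, 0.649]
contact_force: [0.3, 0.0, 0.7]
opening: 0.0601
```

```bash
python3 - <<'E'
from h import *
import json
p=camera_params("wrist");f=grab_frame("wrist")
json.dump({k:np.array(v).tolist() for k,v in p.items()},open("w5.json","w"))
cv2.imwrite("pics/w5.png",f[:,:,::-1])
delta([.563,-.205,.24],-30)
E
```

```text
zyaw now 48.75 tool x [ 0.007  0.002 -1.   ]
translation [0.0324, -0.3348, -0.4091] dr [1.3745, 0.0077, -0.0012]
```

View pics/w5.png

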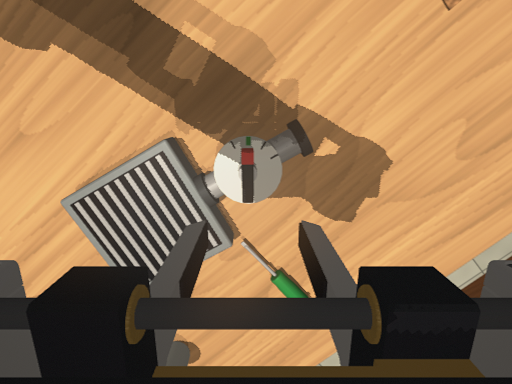

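The red end at (247,155) points at the green mark at (248,141), so the valve is set. Next I'll go above the tote.

Call:
move_arm(series=[{"grip": 0.07,"translation": [0.03,-0.335,-0.41],"dr": [1.374,0,0]},{"grip": 0.07,"translation": [0.03,-0.335,-0.41],"dr": [1.374,0,0]},{"grip": 0.07,"translation": [0.03,-0.335,-0.41],"dr": [1.374,0,0]},{"grip": 0.07,"translation": [0.03,-0.335,-0.41],"dr": [1.374,0,0]},{"grip": 0.07,"translation": [0.03,-0.335,-0.41],"dr": [1.374,0,0]},{"grip": 0.07,"translation": [0.03,-0.335,-0.41],"dr": [1.374,0,0]},{"grip": 0.07,"translation": [0.03,-0.335,-0.41],"dr": [1.374,0,0]},{"grip": 0.07,"translation": [0.03,-0.335,-0.41],"dr": [1.374,0,0]},{"grip": 0.07,"translation": [0.03,-0.335,-0.41],"dr": [1.374,0,0]},{"grip": 0.07,"translation": [0.03,-0.335,-0.41],"dr": [1.374,0,0]},{"grip": 0.07,"translation": [0.03,-0.335,-0.41],"dr": [1.374,0,0]},{"grip": 0.07,"translation": [0.03,-0.335,-0.41],"dr": [1.374,0,0]}])

```text
t: 7.75
tool_pos: [0.5603, -0.1778, 0.2389]
tool_rot: [0.185, 0.684, -0.184, 0.681]
contact_force: [0.6, 0.4, 0.8]
opening: 0.0699
```

```bash
python3 - <<'E'
from h import *
import json
p=json.load(open("w5.json"))
a,c=back("w",(247,150),.098,p),back("w",(248,203),.098,p);d=a-c
print("handle yaw",np.degrees(np.arctan2(d[1],d[0])),np.linalg.norm(d))
delta([.563,-.2055,.16],-30)
f=grab_frame("top");cv2.imwrite("pics/t6.png",f[:,:,::-1])
delta([.563,-.2055,.16],-30)
E
```

```text
handle yaw 139.5689420670514 0.0643355769261867
zyaw now -30.22 tool x [-0.003  0.002 -1.   ]
translation [0.0789, -0.0226, 0.0166] dr [-0.0039, -0.0036, 0.0001]
zyaw now -30.36 tool x [-0.004 -0.002 -1.   ]
translation [0.0784, -0.0162, 0.0137] dr [-0.0062, -0.0024, 0.0039]
```

View pics/t6.png

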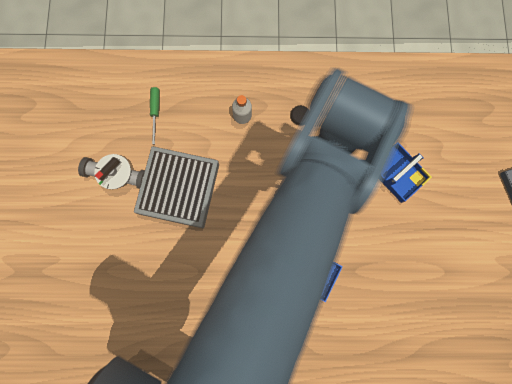

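The arm blocks the top view of the tote, but the valve still shows red toward green. I'll align over the bar and check with the wrist camera.

Call:
move_arm(series=[{"grip": 0.07,"translation": [0.02,-0.016,0.013],"dr": [-0.006,0,0]},{"grip": 0.07,"translation": [0.05,-0.016,0.013],"dr": [-0.006,0,0]},{"grip": 0.07,"translation": [0.07,-0.016,0.013],"dr": [-0.006,0,0]},{"grip": 0.07,"translation": [0.078,-0.016,0.013],"dr": [-0.006,0,0]},{"grip": 0.07,"translation": [0.078,-0.016,0.013],"dr": [-0.006,0,0]},{"grip": 0.07,"translation": [0.078,-0.016,0.013],"dr": [-0.006,0,0]}])

```text
t: 8.3
tool_pos: [0.5648, -0.1961, 0.1631]
tool_rot: [0.181, 0.684, -0.18, 0.683]
contact_force: [0.3, -0.8, 1.2]
opening: 0.07
```

```bash
python3 - <<'E'
from h import *
import json
delta([.563,-.205,.087],-30)
p=camera_params("wrist");f=grab_frame("wrist")
json.dump({k:np.array(v).tolist() for k,v in p.items()},open("w7.json","w"))
cv2.imwrite("pics/w7.png",cv2.resize(f[:,:,::-1],None,fx=1.5,fy=1.5))
P=np.array([.563,-.205,.097]);y=np.array([np.sin(np.radians(30)),np.cos(np.radians(30)),0])
print(proj("w",np.array([P-.068*y,P,P+.068*y]),p)*1.5)
E
```

```text
zyaw now -29.6 tool x [-0.001  0.001 -1.   ]
translation [0.0761, -0.0087, 0.003] dr [0.007, -0.0014, 0.0]
[[382.5705827  440.00666268]
 [383.7685445  331.61242152]
 [385.15902191 205.79894196]]
```

View pics/w7.png

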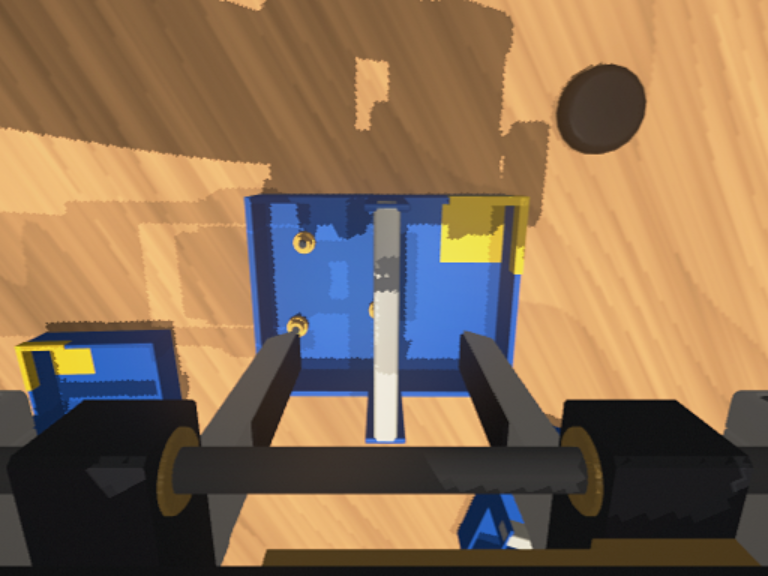

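The bar runs from (386,208) to (386,440), within 2–3 px of the prediction. The yellow corner at (490,230) is on the +tool z, +y side. I'll descend and grip.

Call:
move_arm(series=[{"grip": 0.07,"translation": [0.03,-0.009,0.003],"dr": [0.003,0,0]},{"grip": 0.07,"translation": [0.06,-0.009,0.003],"dr": [0.003,0,0]},{"grip": 0.07,"translation": [0.076,-0.009,0.003],"dr": [0.003,0,0]},{"grip": 0.07,"translation": [0.076,-0.009,0.003],"dr": [0.003,0,0]},{"grip": 0.0,"translation": [0.076,-0.009,0.003],"dr": [0.003,0,0]},{"grip": 0.0,"translation": [0.076,-0.009,0.003],"dr": [0.003,0,0]},{"grip": 0.0,"translation": [0.076,-0.009,0.003],"dr": [0.003,0,0]},{"grip": 0.0,"translation": [0.076,-0.009,0.003],"dr": [0.003,0,0]},{"grip": 0.0,"translation": [0.076,-0.009,0.003],"dr": [0.003,0,0]},{"grip": 0.0,"translation": [0.076,-0.009,0.003],"dr": [0.003,0,0]},{"grip": 0.0,"translation": [0.076,-0.009,0.003],"dr": [0.003,0,0]},{"grip": 0.0,"translation": [0.076,-0.009,0.003],"dr": [0.003,0,0]}])

```text
t: 9.35
tool_pos: [0.5632, -0.2058, 0.0879]
tool_rot: [0.182, 0.683, -0.182, 0.683]
contact_force: [-0.0, 0.0, -0.4]
opening: 0.0201
```

Call:
move_arm(series=[{"grip": 0.0,"translation": [0,0,0],"dr": [0,0,0]},{"grip": 0.0,"translation": [0,0,0],"dr": [0,0,0]},{"grip": 0.0,"translation": [0,0,0],"dr": [0,0,0]},{"grip": 0.0,"translation": [0,0,0],"dr": [0,0,0]},{"grip": 0.0,"translation": [0,0,0],"dr": [0,0,0]}])

```text
t: 9.77
tool_pos: [0.5632, -0.2058, 0.0878]
tool_rot: [0.182, 0.683, -0.182, 0.683]
contact_force: [-0.4, -0.2, 1.4]
opening: 0.0139
```

Call:
move_arm(series=[{"grip": 0.0,"translation": [-0.005,0,0],"dr": [0,0,0]},{"grip": 0.0,"translation": [-0.015,0,0],"dr": [0,0,0]},{"grip": 0.0,"translation": [-0.03,0,0],"dr": [0,0,0]},{"grip": 0.0,"translation": [-0.05,0,0],"dr": [0,0,0]},{"grip": 0.0,"translation": [-0.07,0,0],"dr": [0,0,0]},{"grip": 0.0,"translation": [-0.09,0,0],"dr": [0,0,0]},{"grip": 0.0,"translation": [-0.11,0,0],"dr": [0,0,0]},{"grip": 0.0,"translation": [-0.13,0,0],"dr": [0,0,0]},{"grip": 0.0,"translation": [-0.15,0,0],"dr": [0,0,0]},{"grip": 0.0,"translation": [-0.165,0,0],"dr": [0,0,0]},{"grip": 0.0,"translation": [-0.17,0,0],"dr": [0,0,0]},{"grip": 0.0,"translation": [-0.17,0,0],"dr": [0,0,0]}])

```text
t: 10.77
tool_pos: [0.5638, -0.2062, 0.2598]
tool_rot: [0.181, 0.682, -0.182, 0.685]
contact_force: [0.3, -0.9, -3.0]
opening: 0.0138
```

```bash
python3 - <<'E'
from h import *
f=grab_frame("wrist");g=grab_frame("side")
cv2.imwrite("pics/w8.png",f[:,:,::-1]);cv2.imwrite("pics/s8.png",g[:,:,::-1])
s=read_state();print(s["contact_force"],s["moment"],s["opening"],s["tool_pos"],s["t"])
delta([.541,.159,.26],-30)
E
```

```text
[-0.13840907  0.56198352 -2.64679575] [-0.06221177 -0.06295203 -0.01428775] 0.01387731200028823 [ 0.56272649 -0.20553114  0.25686062] 10.8667
zyaw now -29.79 tool x [-0.001  0.001 -1.   ]
translation [-0.0029, 0.3056, -0.2] dr [0.0036, -0.0014, -0.0]
```

View pics/w8.png

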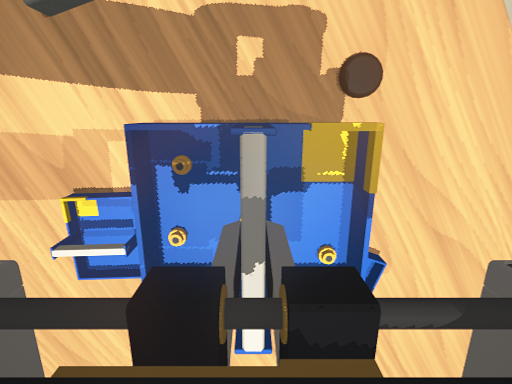

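View pics/s8.png

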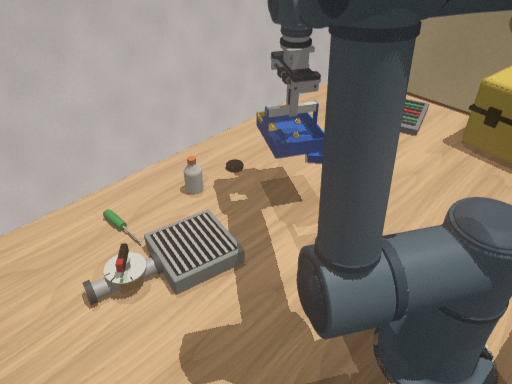

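The tote is lifted level (wrist pixel centre about (255,195)) and all the nuts are still inside. The bystanders haven't moved. I'll carry it over the grille.

Call:
move_arm(series=[{"grip": 0.0,"translation": [0,0.008,-0.005],"dr": [0,0,0]},{"grip": 0.0,"translation": [0,0.025,-0.016],"dr": [0,0,0]},{"grip": 0.0,"translation": [0,0.05,-0.033],"dr": [0,0,0]},{"grip": 0.0,"translation": [0,0.08,-0.052],"dr": [0,0,0]},{"grip": 0.0,"translation": [0,0.11,-0.072],"dr": [0,0,0]},{"grip": 0.0,"translation": [0,0.14,-0.092],"dr": [0,0,0]},{"grip": 0.0,"translation": [0,0.17,-0.111],"dr": [0,0,0]},{"grip": 0.0,"translation": [0,0.2,-0.131],"dr": [0,0,0]},{"grip": 0.0,"translation": [0,0.23,-0.15],"dr": [0,0,0]},{"grip": 0.0,"translation": [0,0.258,-0.169],"dr": [0,0,0]},{"grip": 0.0,"translation": [0,0.282,-0.185],"dr": [0,0,0]},{"grip": 0.0,"translation": [0,0.3,-0.196],"dr": [0,0,0]}])

```text
t: 11.87
tool_pos: [0.5404, 0.1549, 0.2563]
tool_rot: [0.181, 0.685, -0.181, 0.683]
contact_force: [-1.1, -1.2, -3.1]
opening: 0.0136
```

```bash
python3 - <<'E'
from h import *
# target tilted pose: floor mid over grille at z .16
p,r=tool()
th=np.radians
def plan(ax_deg,ay_deg):
    # tote frame: x=tool z, y=tool y, z=-tool x
    # dip direction: rotate about horizontal axis; ratio ax:ay in tote frame
    v=np.array([0,ax_deg,-ay_deg],float)  # rotvec in tote axes (x,y,z)-> x dips for +y rot; y dips for -x rot
    rot_tote=np.array([-ay_deg,ax_deg,0.])*np.pi/180
    # tote->tool: x_t=tool z, y_t=tool y, z_t=-tool x
    dr=np.array([-rot_tote[2],rot_tote[1],rot_tote[0]])
    M=r*R.from_rotvec(dr)
    A=M.as_matrix(); tx,ty,tz=A[:,2],A[:,1],-A[:,0]
    F=np.array([.541,.159,.165]); tcp=F+.081*tz+ .0*tz
    print("dr",dr.round(3),"shift",r.inv().apply(tcp-p).round(4),"angles",[np.degrees(np.arccos(q[2])).round(1) for q in(tx,ty,tz)],"tcp",tcp.round(3))
    for sx in(-.09,.09):
        for sy in(-.07,.07): print((F+sx*tx+sy*ty-.004*tz).round(3),end=" ")
    print()
plan(0,0);plan(23,23);plan(27,27)
print(read_state()["joint_positions"])
E
```

```text
dr [-0.  0.  0.] shift [ 0.0103  0.0039 -0.0012] angles [np.float64(90.2), np.float64(90.1), np.float64(0.2)] tcp [0.541 0.159 0.246]
[0.428 0.143 0.161] [0.497 0.264 0.161] [0.585 0.054 0.161] [0.654 0.175 0.161] 
dr [-0.     0.401 -0.401] shift [0.023  0.0347 0.0296] angles [np.float64(112.5), np.float64(112.4), np.float64(32.7)] tcp [0.583 0.17  0.233]
[0.443 0.147 0.223] [0.498 0.264 0.169] [0.58  0.052 0.154] [0.634 0.17  0.101] 
dr [-0.     0.471 -0.471] shift [0.0276 0.0393 0.0342] angles [np.float64(116.1), np.float64(116.0), np.float64(38.3)] tcp [0.589 0.172 0.229]
[0.449 0.148 0.232] [0.498 0.265 0.171] [0.579 0.052 0.153] [0.628 0.168 0.092] 
[7.71327775e-02 1.55117581e-02 1.75174777e+00 8.26791095e-04
 1.37712713e+00 5.94817334e-01]
```

Call:
move_arm(series=[{"grip": 0.0,"translation": [0.002,0.003,0.002],"dr": [0,0.03,-0.03]},{"grip": 0.0,"translation": [0.004,0.006,0.004],"dr": [0,0.06,-0.06]},{"grip": 0.0,"translation": [0.006,0.009,0.007],"dr": [0,0.1,-0.1]},{"grip": 0.0,"translation": [0.008,0.012,0.01],"dr": [0,0.14,-0.14]},{"grip": 0.0,"translation": [0.01,0.015,0.013],"dr": [0,0.18,-0.18]},{"grip": 0.0,"translation": [0.012,0.019,0.016],"dr": [0,0.22,-0.22]},{"grip": 0.0,"translation": [0.015,0.023,0.019],"dr": [0,0.26,-0.26]},{"grip": 0.0,"translation": [0.017,0.026,0.022],"dr": [0,0.3,-0.3]},{"grip": 0.0,"translation": [0.019,0.029,0.025],"dr": [0,0.34,-0.34]},{"grip": 0.0,"translation": [0.021,0.032,0.027],"dr": [0,0.37,-0.37]},{"grip": 0.0,"translation": [0.023,0.035,0.03],"dr": [0,0.4,-0.4]},{"grip": 0.0,"translation": [0.023,0.035,0.03],"dr": [0,0.4,-0.4]}])

```text
t: 12.87
tool_pos: [0.5854, 0.1679, 0.2313]
tool_rot: [0.075, 0.828, -0.274, 0.484]
contact_force: [0.2, 0.3, -3.8]
opening: 0.0135
```

Call:
move_arm(series=[{"grip": 0.0,"translation": [0,0,0],"dr": [0,0,0]},{"grip": 0.0,"translation": [0,0,0],"dr": [0,0,0]},{"grip": 0.0,"translation": [0,0,0],"dr": [0,0,0]},{"grip": 0.0,"translation": [0,0,0],"dr": [0,0,0]},{"grip": 0.0,"translation": [0,0,0],"dr": [0,0,0]},{"grip": 0.0,"translation": [0,0,0],"dr": [0,0,0]}])

```text
t: 13.37
tool_pos: [0.5855, 0.1673, 0.2352]
tool_rot: [0.076, 0.827, -0.273, 0.486]
contact_force: [0.5, -0.4, -2.5]
opening: 0.0138
```

```bash
cat > look.py <<'E'
from h import *
import sys,json
n=sys.argv[1]
p=camera_params("wrist")
f=grab_frame("wrist");g=grab_frame("side");t=grab_frame("top")
json.dump({k:np.array(v).tolist() for k,v in p.items()},open(f"w{n}.json","w"))
cv2.imwrite(f"pics/w{n}.png",cv2.resize(f[:,:,::-1],None,fx=1.5,fy=1.5))
r=lambda a,k:cv2.resize(a,None,fx=k,fy=k,interpolation=cv2.INTER_CUBIC)
cv2.imwrite(f"pics/s{n}.png",np.hstack([r(g[120:320,60:260],2),r(t[80:280,60:260],2)])[:,:,::-1])
s=read_state();print(s["t"],s["tool_pos"],s["contact_force"],s["moment"],s["opening"])
P,r_=tool();A=r_.as_matrix();tx,ty,tz=A[:,2],A[:,1],-A[:,0]
F=P-.083*tz; C=F+.086*tx+.066*ty
print("floor",F.round(3),"corner",C.round(3),[np.degrees(np.arccos(q[2])).round(1) for q in(tx,ty,tz)])
print("pred corner px(x1.5)",proj("w",C,p)*1.5)
pts={ "c++":F+.09*tx+.07*ty+.036*tz,"c-+":F-.09*tx+.07*ty+.036*tz,"c+-":F+.09*tx-.07*ty+.036*tz,"c--":F-.09*tx-.07*ty+.036*tz}
for k,v in pts.items(): print(k,"wrist",(proj("w",v,p)*1.5).round(0).tolist(),"side(crop)",((proj("side",v)-[60,120])*2).round(0).tolist())
E
python3 look.py 9
```

```text
13.5167 [0.58556608 0.16734776 0.2349275 ] [ 0.18948235 -0.58206642 -2.89619563] [ 0.06560112 -0.65405948 -0.01002313] 0.0134757561045221
floor [0.543 0.156 0.165] corner [0.634 0.166 0.107] [np.float64(112.3), np.float64(112.3), np.float64(32.4)]
pred corner px(x1.5) [[536.652279   191.06263407]]
c++ wrist [[573.0, 186.0]] side(crop) [[192.0, 147.0]]
c-+ wrist [[183.0, 185.0]] side(crop) [[183.0, 194.0]]
c+- wrist [[543.0, 450.0]] side(crop) [[293.0, 89.0]]
c-- wrist [[213.0, 450.0]] side(crop) [[305.0, 124.0]]
```

View pics/w9.png

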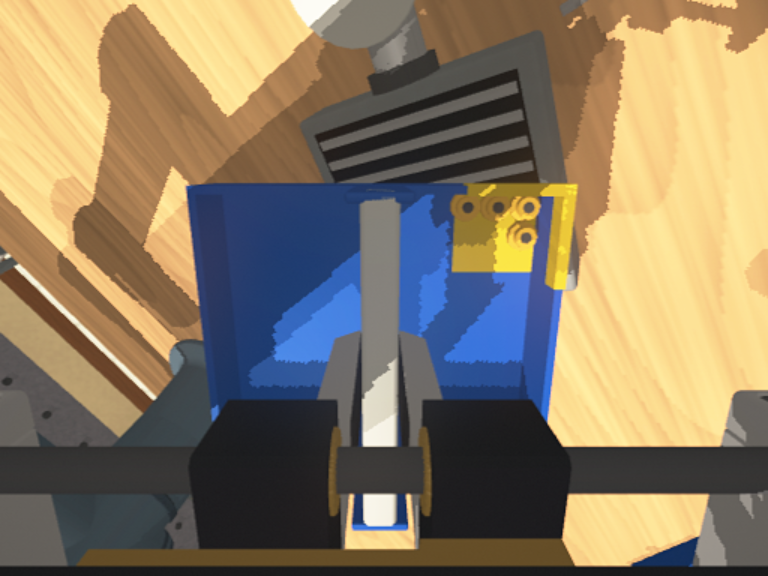

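View pics/s9.png

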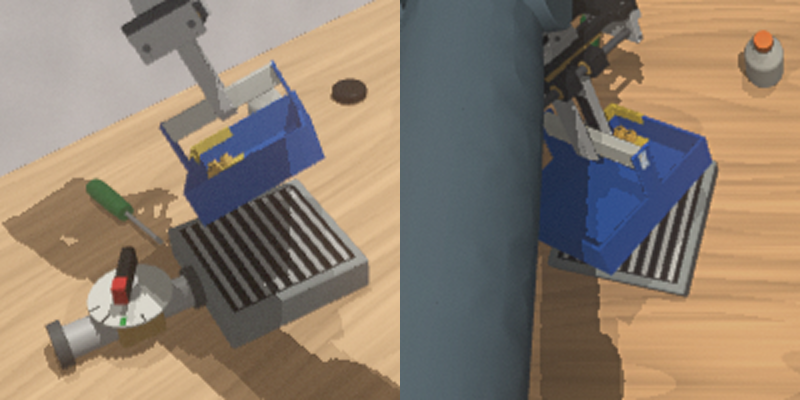

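All four nuts are in the yellow corner, at wrist pixels (467,207), (497,207), (525,207) and (523,236). The farthest is about 42 mm from the corner. The tote rim matches the prediction within about 5 px, so it hasn't slipped in the grip. It hangs clear of the grille, and the red end of the valve is at green. I'll check that it is still, then hand in.

Call:
move_arm(series=[{"grip": 0.0,"translation": [0,0,0],"dr": [0,0,0]},{"grip": 0.0,"translation": [0,0,0],"dr": [0,0,0]},{"grip": 0.0,"translation": [0,0,0],"dr": [0,0,0]},{"grip": 0.0,"translation": [0,0,0],"dr": [0,0,0]},{"grip": 0.0,"translation": [0,0,0],"dr": [0,0,0]},{"grip": 0.0,"translation": [0,0,0],"dr": [0,0,0]}])

```text
t: 14.02
tool_pos: [0.5856, 0.1674, 0.2348]
tool_rot: [0.076, 0.827, -0.274, 0.485]
contact_force: [0.5, -0.9, -2.6]
opening: 0.0138
```

```bash
python3 - <<'E'
from h import *
s=read_state();print(s["t"],s["tool_pos"],np.abs(s["joint_vel"]).max(),s["contact_force"],s["opening"])
print(sign_off())
E
```

```text
14.0167 [0.58561112 0.16739436 0.23475536] 0.0024628424161734198 [ 0.49798001 -0.90381315 -2.59252988] 0.013806937272273691
the job is handed in; nothing more can be done
None
```

I handed the job in at 14 s, with the arm holding the tote tilted over the grille and all four nuts in the yellow corner. `sign_off` gives no verdict, so the outcome rests on my own checks.

**Valve:** I turned the handle from about 8° to about 60–61° open and let it go. The wrist and side pictures afterwards show the red end at the green mark. The first pinch stopped at 22 mm on the hub under the handle, so I opened, raised 10 mm and pinched again at 14 mm.

**Tote:** I picked up the largest of the three similar totes by its white bar.
- **Position:** its floor middle is within about 4 mm of the grille centre and about 12 cm above it. That is a little over the "about 10 cm" you asked for, but inside the 6–18 cm limits.
- **Tilt:** its x and y axes both dip about 22°, and the overall tilt is 32°.
- **Holding:** the grip did not slip (rim within about 5 px of where I expected it). The arm was nearly still (joint speeds below 0.003 rad/s), and the tote appeared clear of the station in the side view.

**Nuts:** the farthest is about 42 mm from the corner by picture scale; the limit is 65 mm.

**Bottle, screwdriver and lens cap:** all three looked unmoved in the pictures; I did not measure their positions again at the end. No check failed at the end.

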